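# Slide the tip box to its place at the stop bar

## Task

Push the blue-lidded pipette-tip box along the bench into its place at the aluminium stop bar: one long side flush and square against the bar's robot-side face, and the box midway between the two yellow tape strips. Only push or nudge it with the fingers and keep it flat on the bench, never lifted or tipped; leave the green-lidded box, the bottle, the measuring cylinder and the beaker standing where they are, and finish with the hand clear.

Things in the scene. Friction and masses are not known exactly. Their poses are not given: they have to be found in the camera images.
- blue_box: The box to push: closed pipette-tip box, white with a bright blue lid, a rigid closed block 83 mm (its x) by 122 mm (its y) by 60 mm high, about 0.18 to 0.35 kg, free to slide on the bench. Either half turn is as good. Origin: centre of its underside; z up.
- stop: Fixed aluminium stop bar on the bench, 300 mm long, 22 thick, 28 high. Origin: on the bench, at the middle of its robot-side face; x square to that face, away from the robot; y along the bar, to the left; z up. Two flat yellow tape strips run on the bench from the face 90 mm towards the robot, 12 mm wide, centred at y = +75 and -75 mm (138 mm free between).
- green_box: Bystander: the same box with a green lid, 83 mm (x) by 122 mm (y) by 60 mm high, loose. Origin: centre of its underside. It stands on the other side of the middle from the blue box.
- bottle: Bystander: loose amber bottle with orange cap, 64 mm diameter, 140 mm high, beyond the bar. Origin: centre of its underside.
- cylinder: Bystander: loose white measuring cylinder with blue rings, 153 mm high, tube 34 mm diameter, blue foot 72 mm diameter, beyond the bar; light. Origin: centre of its underside.
- beaker: Bystander: loose glass beaker, 60 mm diameter at the rim, 75 mm high, to the robot's left. Origin: centre of its underside.
Not all that is in view belongs to the job. Leave any black or pink look-alike of the blue_box alone.

How it is judged:
At the end, for the whole second after the job is handed in: The blue box rests flat on the bench with a long side against the bar's robot-side face (centre at most 4 mm short of touching, within 0.04 rad of square), its centre within 10 mm of midway between the tape strips; the bystanders stand upright within 15 mm of where they were (x of blue_box in the frame of stop between -0.0455 and -0.036 m and y of blue_box in the frame of stop between -0.01 and 0.01 m and angle between the y axis of blue_box and the y axis of stop, either way round below 0.04 rad and angle between blue_box's own z axis and vertical below 0.03 rad and height (world z) of blue_box below 0.004 m and linear speed of blue_box below 0.01 m/s and angular speed of blue_box below 0.05 rad/s and angle between each of green_box, bottle, cylinder, beaker's own z axis and vertical below 0.1 rad and distance of each of green_box, bottle, cylinder, beaker from where it was at the start of the episode below 0.015 m).
It fails at once if the blue box is lifted or tipped (height (world z) of blue_box above 0.012 m or angle between blue_box's own z axis and vertical above 0.2 rad).
It fails at once if the green box is shoved or knocked (distance of green_box from where it was at the start of the episode above 0.015 m or angle between green_box's own z axis and vertical above 0.3 rad).
It fails at once if the bottle is shoved or knocked (distance of bottle from where it was at the start of the episode above 0.015 m or angle between bottle's own z axis and vertical above 0.3 rad).
It fails at once if the measuring cylinder is shoved or knocked (distance of cylinder from where it was at the start of the episode above 0.015 m or angle between cylinder's own z axis and vertical above 0.3 rad).
It fails at once if the beaker is shoved or knocked (distance of beaker from where it was at the start of the episode above 0.015 m or angle between beaker's own z axis and vertical above 0.3 rad).
It also fails if it takes over 64 s, if anything falls off the work surface, if the arm or the gripper's body presses on something with over 40 N, if the wrist force passes 120 N, or if a joint passes its speed limit or range.

## Robot

A 7-joint arm with a two-finger parallel gripper is mounted at the origin on the work surface. World frame = base frame: x ahead of the robot, y to its left, z up, the work surface at z = 0. Lengths are in m, angles in rad, forces in N, time in s.
With the tool pointing down it reaches from about 0.4 to 0.925 m from the base axis. Payload 5.6 kg.
Tool frame: the origin (TCP) lies at the very end of the fingers, on their centre line; the grasp point (between the pads) lies 19 mm behind it (arm.grasp_offset is the distance from the TCP to the grasp point, in m); z points along the fingers, y is the line along which they close (so a half turn about z gives the same grasp; the last joint's range is limited). The gripper opens to 85 mm and grips with 20 to 120 N. Pads are 22 mm wide; open, the fingers measure 114 mm over their backs; the gripper's body (76 mm by 85 mm) begins 54 mm behind the grasp point. The pads swing forward as they close: fully open they stand 13 mm farther back than shut.
Start: joints at [-1.172, 0.468, -0.012, 1.603, 0.006, 1.071, -0.056], TCP at [0.278, 0.588, 0.231] pointing down, gripper open.
Joint ranges: [-2.53, 2.53], [-0.31, 2.02], [-1.57, 1.55], [0.28, 2.44], [-1.29, 4.43], [0.15, 1.84], [-2.92, 2.92]. Speed limits (rad/s): [2.57, 2.57, 3.14, 3.14, 3.14, 3.14, 3.14].

## Interface

Orientations are given as a unit quaternion [x, y, z, w].
In Python, from cell import arm gives the robot as it stands.
- The arm moves only by the tool arm_command, never from a script. Its argument "rows" is a list that holds one entry, the list of rows, each a list of 5 numbers: the opening, from 0 (shut) to 1 (fully open), then the shift along the tool's x, y, z in m, then the turn about the tool's z in degrees. In form: [[[fingers, x, y, z, turn], ...]]. A call has 1 to 10 rows; each row shifts and turns the commanded pose from where the row before left it, along the tool's axes as they then stand; what a row does not reach is not made up. A row lasts 1/8 s, in which the tool goes at most 62.5 mm and 10.7 degrees, less where a joint would pass 70% of its speed; a pose out of reach is approached as far as the arm can. A call with a gripper value outside its range is refused whole. The fingers move at their own pace and stop on an object; "newtons" is the grip in N (left out, the last holds). Time passes only in rows, so rows that do not move let the fingers close. It gives the time, the measured TCP pose, the force, the opening and the grip force at its end, in the units of the state.
- arm.state(): the state, without advancing time (a new reading comes with each control period).
- arm.get_image(name): name is "scene" or "top" or "wrist"; returns the picture (400x640x3 uint8, red, green, blue); there is no depth.
- arm.calibration(name): a dict with "K" (3x3 intrinsics, pixels), "rvec" (rotation vector, rad) and "tvec" (3), from world to camera coordinates, as OpenCV has them. Camera axes: x right, y down, z forward; pixel columns grow to the right and rows downward; lengths in m; the calibration is good to about 2 mm. The wrist camera is an equidistant fisheye: a pixel r from the principal point sees the ray r / f radians off the axis. A picture is of the moment at which its call begins: read the wrist's pose just before it. calibration takes no time and is no camera call; for the wrist camera it gives the pose at the moment of the call.
- arm.finish_job(): hands the job in; it is judged then, once.
The state is a dict: "time": time; "joints": joint angles; "dq": joint speeds; "tau": joint torques, N m; "tcp_pos": TCP position; "tool_rot": TCP orientation; "contact_force": force on the tool from outside, world axes, zero at the start; "ft_torque": the same for the moment, N m; "gripper_width": finger opening in m; "grip_force": force on a finger pad.
Only numpy, scipy, OpenCV 4.12 (cv2) and the standard library are available. Lean on these libraries where they do the work, as an engineer would, in place of code of your own. Each camera call takes 0.05 s, during which the arm holds its last target. There are 200 camera calls.

## Working session

There is one attempt and no reset: what is moved stays moved. The work goes in short steps, Python scripts to look and compute and a tool call to move; the robot and the scene stay as the last step left them, time stands still between calls to the robot, and variables do not carry over. Pictures are saved under pics/ and viewed, at most 10 in all, crops included, and the job is handed in when it is done.

Besides the shell and the picture viewer there is one more tool, called after ">>>" as name(argument=value, ...) on one line, values as JSON. arm_command: Moves the arm, as the interface text tells. Its arguments: {"type":"object","properties":{"rows":{"type":"array","items":{"type":"array","items":{"type":"array","items":{"type":"number"}}}},"newtons":{"type":"number"}},"required":["rows"]}

```bash
mkdir -p pics; ls
cat > h.py <<'E'
import numpy as np, cv2
from cell import arm
def ray(c,uv):
    K=np.array(c["K"]);R=cv2.Rodrigues(np.array(c["rvec"],float))[0];t=np.array(c["tvec"],float).ravel()
    d=np.linalg.inv(K)@np.array([uv[0],uv[1],1.]);return -R.T@t,R.T@d
def onz(c,uv,z):
    o,d=ray(c,uv);return o+d*(z-o[2])/d[2]
def save(n,im): cv2.imwrite(n,cv2.cvtColor(im,cv2.COLOR_RGB2BGR))
E
python3 - <<'E'
from h import *
for n in("top","scene"): save(f"pics/{n}0.png",arm.get_image(n))
s=arm.state();print(s)
print(arm.calibration("top"))
E
```

```text
pics
{'time': 0.1, 'joints': array([-1.17201991,  0.4683435 , -0.01160236,  1.60353722,  0.00599794,
        1.07141797, -0.05630171]), 'dq': array([ 1.15252742e-03, -1.47878211e-03, -9.92039256e-05, -2.91889237e-03,
       -6.77029546e-04,  1.71545158e-03, -1.01679039e-03]), 'tau': array([ 8.57836822e-04, -5.33520913e+01,  2.12871580e-02, -2.51962531e+01,
        1.13872826e-02,  4.27283841e-03,  7.11719366e-06]), 'tcp_pos': array([0.277745  , 0.58710288, 0.23039594]), 'tool_rot': array([ 2.19129203e-01,  9.75695492e-01, -8.26320300e-04, -1.25437895e-04]), 'contact_force': array([-1.29818677,  0.32544428,  0.19344959]), 'ft_torque': array([ 0.00503931, -0.00052507, -0.05663832]), 'grip_force': 0.0, 'gripper_width': 0.08526796125971017}
{'K': array([[434.03123333,   0.        , 318.69816966],
       [  0.        , 434.03123333, 197.83226956],
       [  0.        ,   0.        ,   1.        ]]), 'rvec': array([ 2.1337803 , -2.17931825,  0.14077104]), 'tvec': array([0.12259675, 0.57338706, 0.91183843])}
```

View pics/top0.png

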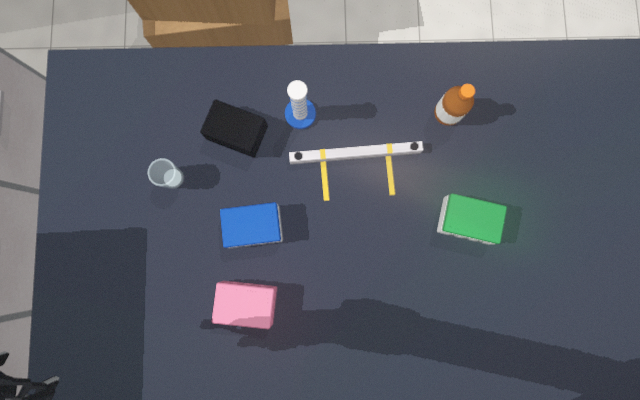

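View pics/scene0.png

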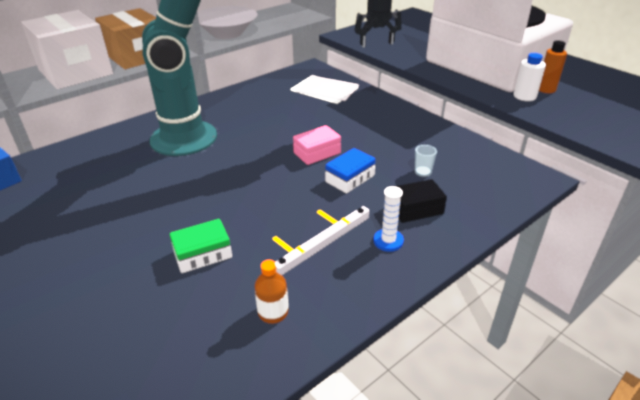

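Top view (image up = +x, left = +y): candidates are the blue-lidded box at (251,226), the pink look-alike (245,305), the black look-alike (234,129) and the green box (473,219). Another blue item is the cylinder foot (300,113), and the scene view has a blue object at its left edge (5,170). I choose (251,226) by its blue lid and white body. The bar runs from (290,157) to (423,148), with tapes at (325,178) and (390,172).

```bash
cat >> h.py <<'E'
def mask(im,lo,hi):
    return cv2.inRange(cv2.cvtColor(im,cv2.COLOR_RGB2HSV),lo,hi)
def blobs(m,a=30):
    return sorted([c for c in cv2.findContours(m,cv2.RETR_EXTERNAL,cv2.CHAIN_APPROX_NONE)[0] if cv2.contourArea(c)>a],key=cv2.contourArea)[::-1]
def rect(c,k,z):
    P=np.array([onz(c,p[0],z)[:2] for p in k],np.float32)*1000
    return cv2.minAreaRect(P)
def lid(im,c,lo=(100,120,60),hi=(125,255,255)):
    for k in blobs(mask(im,lo,hi),800): print("lid",cv2.minAreaRect(k)[0],[np.round(x,1) for x in rect(c,k,.06)])
def stop(im,c):
    for k in blobs(mask(im,(20,120,100),(35,255,255)),60):
        print("tape",[np.round(x,1) for x in rect(c,k,0)])
    m=mask(im,(0,0,150),(179,50,255)); m[:120]=0;m[190:]=0;m[:,:284]=0;m[:,430:]=0
    for k in blobs(m,200): print("bar",[np.round(x,1) for x in rect(c,k,.028)],np.round([1000*onz(c,p,.028)[:2] for p in cv2.boxPoints(cv2.minAreaRect(k))],0).tolist())
E
python3 - <<'E'
from h import *
c=arm.calibration("top");im=cv2.cvtColor(cv2.imread("pics/top0.png"),cv2.COLOR_BGR2RGB)
lid(im,c);lid(im,c,(50,100,60),(75,255,255));stop(im,c)
for k in blobs(mask(im,(100,120,60),(125,255,255)),200): print(cv2.boundingRect(k))
print(onz(c,(172,178),0),onz(c,(300,114),.005),onz(c,(245,305),.06),onz(c,(213,328),.06), onz(c,(276,287),.06))
save("pics/crop.png",cv2.resize(im[80:280,130:450],None,fx=2.4,fy=2.4,interpolation=2))
E
```

```text
lid (249.36924743652344, 224.45387268066406) [array([519.5, 258. ]), array([ 83.1, 122.1]), np.float64(5.9)]
lid (474.8425598144531, 218.16885375976562) [array([ 522.7, -219.1]), array([124.3,  83.9]), np.float64(75.5)]
tape [array([619.2,  96.6]), array([88.9, 12.1]), np.float64(3.6)]
tape [array([630. , -53.5]), array([88.9, 12.1]), np.float64(3.5)]
bar [array([675.9,  64.8]), array([ 27.1, 221.6]), np.float64(3.7)] [[682.0, 176.0], [697.0, -46.0], [669.0, -47.0], [655.0, 174.0]]
bar [array([686.7, -89.7]), array([25.2, 69.7]), np.float64(3.7)] [[697.0, -55.0], [702.0, -124.0], [676.0, -125.0], [672.0, -56.0]]
(220, 202, 61, 46)
(284, 100, 32, 29)
[0.63321109 0.44410648 0.        ] [0.77649927 0.14947721 0.005     ] [0.35299521 0.26742593 0.06      ] [0.30828489 0.33301183 0.06      ] [0.38814206 0.20312314 0.06      ]
```

View pics/crop.png

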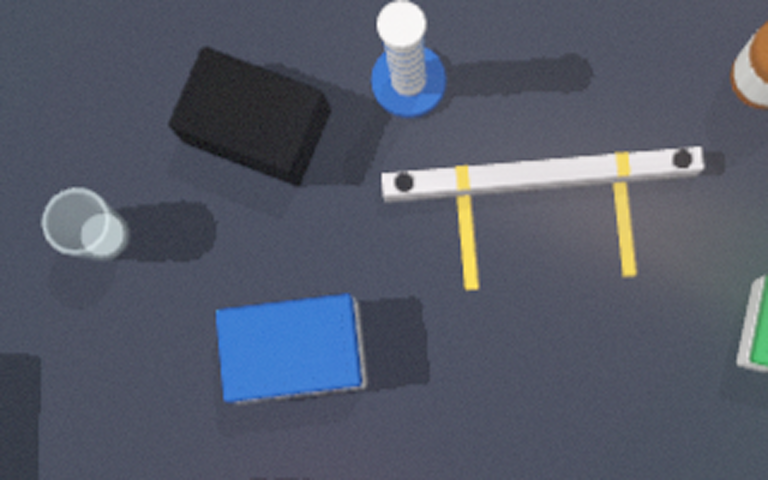

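The crop confirms the blue lid with a white body at crop (290,348). It measures 83.1 x 122.1 mm on z=60 mm, centred at (519.5, 258) and turned 5.9°. The stop origin is about (670, 24), turned 3.8°, and the tape spacing of 150.5 mm checks out. The box is at (-135, +243) mm in the stop frame. My plan is to push it along -y of the stop on its short end, then along +x on its long side.

>>> arm_command(rows=[[[0.5,0,0,0,10.15],[0.5,0,0,0,10.15],[0.5,0,0,0,10.15],[0.5,0,0,0,10.15],[0.5,0,0,0,10.15],[0.5,0,0,0,10.15],[0.5,0,0,0,0]]])

```text
time: 0.98
tcp_pos: [0.2777, 0.5874, 0.2308]
tool_rot: [0.683, 0.731, -0.0, 0.0]
contact_force: [-0.6, -0.6, -0.1]
gripper_width: 0.0424
grip_force: 0.0
```

>>> arm_command(rows=[[[0.5,-0.03,0.027,0,0],[0.5,-0.03,0.027,0,0],[0.5,-0.03,0.027,0,0],[0.5,-0.03,0.027,0,0],[0.5,-0.03,0.027,0,0],[0.5,-0.03,0.027,0,0],[0.5,-0.03,0.027,0,0],[0.5,-0.03,0.027,0,0],[0.5,0,0,0,0],[0.5,0,0,0,0]]])

```text
time: 2.22
tcp_pos: [0.5087, 0.3629, 0.231]
tool_rot: [0.682, 0.731, -0.0, -0.0]
contact_force: [-0.1, -0.7, 0.0]
gripper_width: 0.0426
grip_force: 0.0
```

```bash
cat >> h.py <<'E'
O=np.array([670,24.2]);A=np.radians(3.8);X=np.array([np.cos(A),np.sin(A)]);Y=np.array([-X[1],X[0]])
def sf(p): d=np.array(p)[:2]-O; return np.round([d@X,d@Y],1)
def st():
    from scipy.spatial.transform import Rotation as Ro
    s=arm.state();R=Ro.from_quat(s["tool_rot"]).as_matrix()
    print("t",round(s["time"],2),"sf",sf(1000*s["tcp_pos"]),"z",round(1000*s["tcp_pos"][2],1),"toolx deg",round(np.degrees(np.arctan2(R[1,0],R[0,0])),2),"F",np.round(s["contact_force"],1),"w",round(s["gripper_width"],4),"q",np.round(s["joints"],2))
E
python3 -c "from h import *;st()"
```

```text
t 2.23 sf [-138.5  348.7] z 231.0 toolx deg 93.92 F [-0.1 -0.7  0. ] w 0.0426 q [-0.9   0.43  0.3   1.68 -0.14  1.05 -0.48]
```

>>> arm_command(rows=[[[0.5,0,0.0025,0.04,0],[0.5,0,0,0.04,0],[0.5,0,0,0.04,0],[0.5,0,0,0.04,0],[0.5,0,0,0.03,0],[0.5,0,0,0.02,0],[0.5,0,0,0.008,0],[0.5,0,0,0,0],[0.5,0,0,0,0]]])

```text
time: 3.35
tcp_pos: [0.5125, 0.3631, 0.0145]
tool_rot: [0.683, 0.73, 0.001, 0.0]
contact_force: [-0.4, -0.2, 0.4]
gripper_width: 0.0427
grip_force: 0.0
```

Run:
```python
from h import *
st();im=arm.get_image("top");lid(im,arm.calibration("top"));save("pics/t1.png",cv2.resize(im[80:320,100:420],None,fx=2.4,fy=2.4,interpolation=2))
```

```text
t 3.35 sf [-134.7  348.6] z 14.5 toolx deg 93.79 F [-0.4 -0.2  0.4] w 0.0427 q [-0.84  0.71  0.23  1.79 -0.24  0.66 -0.41]
lid (249.423095703125, 224.38462829589844) [array([519.6, 257.9]), array([ 83.4, 122.3]), np.float64(5.9)]
```

View pics/t1.png

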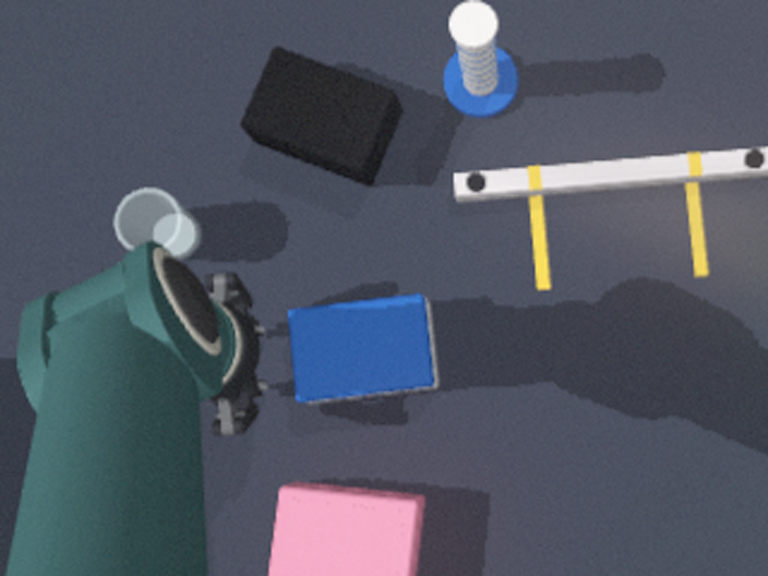

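The fingers at crop (260,330) and (262,385) straddle the end-face centre of the box (edge at crop x 292). The beaker is untouched.

>>> arm_command(rows=[[[0.5,-0.01,0,0.001,0],[0.5,-0.01,0,0,0],[0.5,-0.01,0,0,0],[0.5,-0.01,0,0,0],[0.5,-0.01,0,0,0],[0.5,-0.01,0,0,0],[0.5,-0.01,0,0,0],[0.5,-0.01,0,0,0],[0.5,0,0,0,0],[0.5,0,0,0,0]]])

```text
time: 4.65
tcp_pos: [0.5169, 0.2816, 0.0119]
tool_rot: [0.684, 0.73, -0.001, 0.0]
contact_force: [0.1, 0.1, 0.4]
gripper_width: 0.043
grip_force: 0.0
```

```bash
cat >> h.py <<'E'
def box(n="top"):
    c=arm.calibration(n);im=arm.get_image(n)
    k=blobs(mask(im,(100,120,60),(125,255,255)),800)[0];r=rect(c,k,.06);a=r[2]
    a=(a-3.8+45)%90-45
    print("box sf",sf(r[0]),"size",np.round(r[1],1),"rel deg",round(a,2))
E
python3 -c "from h import *;st();box()"
```

```text
t 4.65 sf [-135.7  267. ] z 11.9 toolx deg 93.74 F [0.1 0.1 0.4] w 0.043 q [-0.72  0.67  0.22  1.89 -0.23  0.61 -0.29]
box sf [-136.3  189.5] size [ 83.5 121.4] rel deg 0.16
```

>>> arm_command(rows=[[[0.5,-0.013,0,0,0],[0.5,-0.013,0,0,0],[0.5,-0.013,0,0,0],[0.5,-0.013,0,0,0],[0.5,-0.013,0,0,0],[0.5,-0.013,0,0,0],[0.5,-0.013,0,0,0],[0.5,-0.013,0,0,0],[0.5,-0.013,0,0,0],[0.5,-0.013,0,0,0]]])

```text
time: 5.95
tcp_pos: [0.5257, 0.1521, 0.0123]
tool_rot: [0.683, 0.73, -0.0, -0.0]
contact_force: [-0.2, 1.3, -0.3]
gripper_width: 0.0425
grip_force: 0.0
```

>>> arm_command(rows=[[[0.5,-0.012,0,0,0],[0.5,-0.01,0,0,0],[0.5,-0.008,0,0,0],[0.5,-0.006,0,0,0],[0.5,-0.005,0,0,0],[0.5,-0.004,0,0,0],[0.5,-0.003,0,0,0],[0.5,0,0,0,0],[0.5,0,0,0,0]]])

```text
time: 7.08
tcp_pos: [0.5289, 0.1048, 0.0123]
tool_rot: [0.683, 0.73, -0.0, 0.0]
contact_force: [-0.3, 0.4, -0.0]
gripper_width: 0.0425
grip_force: 0.0
```

```bash
python3 -c "from h import *;st();box()"
```

```text
t 7.08 sf [-135.4   89.7] z 12.3 toolx deg 93.77 F [-0.3  0.4 -0. ] w 0.0425 q [-0.41  0.62  0.19  2.01 -0.22  0.54  0.  ]
box sf [-136.2  -16.9] size [83.  62.5] rel deg -0.94
```

The hand hides part of the lid. From the free edge, the centre is at y ≈ +13, so I push 12 mm more.

>>> arm_command(rows=[[[0.5,-0.003,0,0,0],[0.5,-0.003,0,0,0],[0.5,-0.003,0,0,0],[0.5,-0.002,0,0,0],[0.5,-0.001,0,0,0],[0.5,0,0,0,0],[0.5,0,0,0,0]]])

```text
time: 8.0
tcp_pos: [0.5297, 0.0929, 0.0123]
tool_rot: [0.683, 0.73, -0.0, 0.0]
contact_force: [-0.9, 0.9, 0.6]
gripper_width: 0.0428
grip_force: 0.0
```

>>> arm_command(rows=[[[0.5,0.01,0,0,0],[0.5,0.03,0,0,0],[0.5,0.04,0,0,0],[0.5,0,0,-0.04,0],[0.5,0,0,-0.04,0],[0.5,0,0,-0.04,0],[0.5,0,0,0,0],[0.5,0,0,0,0]]])

```text
time: 9.0
tcp_pos: [0.5237, 0.1731, 0.1318]
tool_rot: [0.683, 0.73, -0.0, -0.0]
contact_force: [0.0, -0.8, -0.9]
gripper_width: 0.0427
grip_force: 0.0
```

Run:
```python
from h import *
st();box();im=arm.get_image("top");save("pics/t2.png",im);stop(im,arm.calibration("top"))
```

```text
t 9.0 sf [-136.1  158.3] z 131.8 toolx deg 93.81 F [ 0.  -0.8 -0.9] w 0.0427 q [-0.59  0.43  0.27  1.94 -0.16  0.79 -0.17]
box sf [-136.2    1.7] size [ 83.  122.1] rel deg -0.1
tape [array([619.2,  96.6]), array([88.9, 12.1]), np.float64(3.6)]
tape [array([629.8, -53. ]), array([88.7, 11.1]), np.float64(3.8)]
bar [array([679.1,  16.6]), array([ 26.9, 283. ]), np.float64(3.7)] [[683.0, 159.0], [702.0, -124.0], [675.0, -125.0], [657.0, 157.0]]
```

View pics/t2.png

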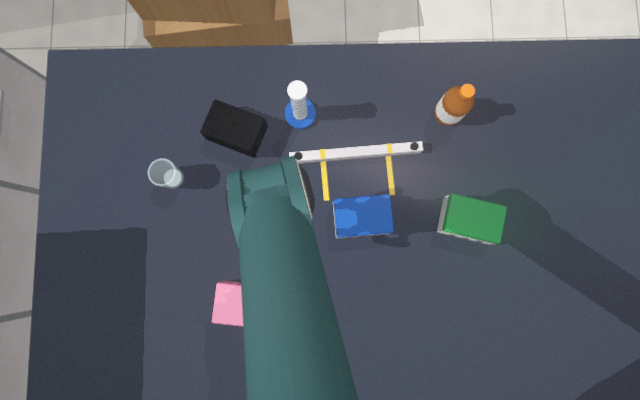

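The box at (363,217) is centred between the tapes and square; the bystanders haven't moved. Now I go behind it for the long-side push.

>>> arm_command(rows=[[[1,0,-0.021,0,0],[1,-0.02,-0.021,0,0],[1,-0.02,-0.021,0,0],[1,-0.03,-0.021,0,0],[1,-0.03,0,0,0],[1,-0.03,0,0,0],[1,-0.026,0,0,0],[1,0,0,0,0],[1,0,0,0,0]]])

```text
time: 10.22
tcp_pos: [0.4504, 0.0123, 0.1316]
tool_rot: [0.683, 0.73, -0.0, -0.001]
contact_force: [-0.2, -0.2, 0.8]
gripper_width: 0.0849
grip_force: 0.0
```

>>> arm_command(rows=[[[1,0,0,0,9],[1,0,0,0,9],[1,0,0,0,9],[1,0,0,0,9],[1,0,0,0,9],[1,0,0,0,9],[1,0,0,0,9],[1,0,0,0,9],[1,0,0,0,9],[1,0,0,0,9]]])

```text
time: 11.48
tcp_pos: [0.4505, 0.0131, 0.1319]
tool_rot: [0.999, 0.032, -0.0, -0.0]
contact_force: [-0.4, 0.0, -0.7]
gripper_width: 0.0853
grip_force: 0.0
```

```bash
python3 -c "from h import *;st();box()"
```

```text
t 11.47 sf [-219.7    3.5] z 131.9 toolx deg 3.63 F [-0.4  0.  -0.7] w 0.0853 q [-0.68  0.32  0.68  2.19 -0.3   0.72 -1.3 ]
box sf [-136.3    1.9] size [ 82.9 121.9] rel deg -0.2
```

>>> arm_command(rows=[[[1,0,0.002,0.03,0],[1,0,0,0.03,0],[1,0,0,0.03,0],[1,0,0,0.02,0],[1,0,0,0.012,0],[1,0,0,0,0],[1,0,0,0,0]]])

```text
time: 12.4
tcp_pos: [0.4515, 0.0099, 0.0108]
tool_rot: [0.999, 0.033, 0.001, -0.0]
contact_force: [0.3, 0.6, -0.5]
gripper_width: 0.0853
grip_force: 0.0
```

>>> arm_command(rows=[[[1,0.01,0,0,0],[1,0.01,0,0,0],[1,0.01,0,0,0],[1,0.01,0,0,0],[1,0.01,0,0,0],[1,0.01,0,0,0],[1,0.008,0,0,0],[1,0.006,0,0,0],[1,0.004,0,0,0],[1,0,0,0,0]]])

```text
time: 13.65
tcp_pos: [0.5296, 0.0149, 0.0104]
tool_rot: [0.999, 0.033, 0.001, 0.0]
contact_force: [-0.5, 0.3, -0.6]
gripper_width: 0.0851
grip_force: 0.0
```

Run:
```python
from h import *
st();box();im=arm.get_image("top");save("pics/t3.png",im)
```

```text
t 13.65 sf [-140.7   -0. ] z 10.4 toolx deg 3.78 F [-0.5  0.3 -0.6] w 0.0851 q [-0.47  0.65  0.48  2.05 -0.55  0.57 -1.11]Traceback (most recent call last):
  File "<stdin>", line 2, in <module>
  File "h.py", line 31, in box
    k=blobs(mask(im,(100,120,60),(125,255,255)),800)[0];r=rect(c,k,.06);a=r[2]
      ~~~~~~~~~~~~~~~~~~~~~~~~~~~~~~~~~~~~~~~~~~~~~~^^^
IndexError: list index out of range
```

The hand hides the lid from above. From the finger offset the box should be at x ≈ -82. I continue gently and watch the force.

>>> arm_command(rows=[[[1,0.006,0,0,0],[1,0.006,0,0,0],[1,0.006,0,0,0],[1,0.005,0,0,0],[1,0.004,0,0,0],[1,0.003,0,0,0],[1,0.002,0,0,0],[1,0,0,0,0]]])

```text
time: 14.7
tcp_pos: [0.5614, 0.017, 0.0103]
tool_rot: [0.999, 0.033, 0.001, 0.0]
contact_force: [-1.7, 0.3, -1.0]
gripper_width: 0.0855
grip_force: 0.6
```

>>> arm_command(rows=[[[1,0.002,0,0,0],[1,0.002,0,0,0],[1,0.0015,0,0,0],[1,0,0,0,0]]])

```text
time: 15.2
tcp_pos: [0.5667, 0.0174, 0.0103]
tool_rot: [0.999, 0.033, 0.0, 0.0]
contact_force: [-1.0, -0.2, 1.4]
gripper_width: 0.0855
grip_force: 0.6
```

Run:
```python
from h import *
st();im=arm.get_image("top");a=im[100:280,220:460];s=arm.get_image("scene")[100:280,230:470]
save("pics/t3.png",cv2.resize(np.vstack([a,s]),None,fx=1.6,fy=1.6,interpolation=2))
```

```text
t 15.2 sf [-1.035e+02  1.000e-01] z 10.3 toolx deg 3.79 F [-1.  -0.2  1.4] w 0.0855 q [-0.47  0.69  0.49  1.96 -0.54  0.62 -1.12]
```

View pics/t3.png

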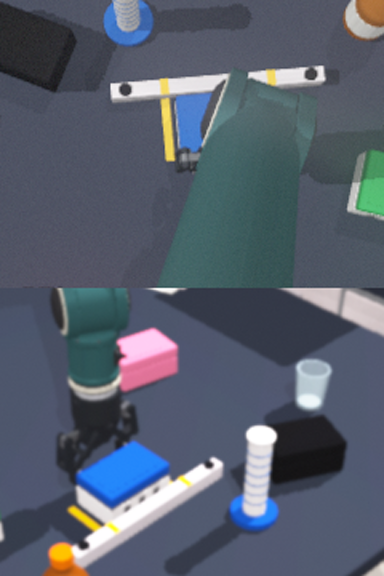

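The top crop shows the lid's visible left end right up to the bar. The scene crop shows the box flat, with its far edge near the bar. I keep nudging until the force shows contact.

>>> arm_command(rows=[[[1,0.0015,0,0,0],[1,0.0015,0,0,0],[1,0,0,0,0]]])

```text
time: 15.68
tcp_pos: [0.5697, 0.0176, 0.0103]
tool_rot: [0.999, 0.033, 0.0, 0.0]
contact_force: [-2.1, 0.5, 0.9]
gripper_width: 0.0857
grip_force: 0.7
```

>>> arm_command(rows=[[[1,0.0015,0,0,0],[1,0.0015,0,0,0],[1,0,0,0,0]]])

```text
time: 16.05
tcp_pos: [0.5728, 0.0178, 0.0103]
tool_rot: [0.999, 0.033, 0.001, 0.0]
contact_force: [-1.0, -1.0, -0.2]
gripper_width: 0.0857
grip_force: 0.7
```

```bash
python3 -c "from h import *;st();box('scene')"
```

```text
t 16.05 sf [-97.4   0. ] z 10.3 toolx deg 3.78 F [-1.  -1.  -0.2] w 0.0857 q [-0.46  0.7   0.49  1.94 -0.54  0.63 -1.13]
box sf [-40.7  -1.2] size [ 99.8 136.3] rel deg 0.1
```

>>> arm_command(rows=[[[1,0.001,0,0,0],[1,0.001,0,0,0],[1,0,0,0,0]]])

```text
time: 16.48
tcp_pos: [0.5743, 0.0179, 0.0103]
tool_rot: [0.999, 0.033, 0.0, 0.0]
contact_force: [-2.2, -0.4, 1.0]
gripper_width: 0.0856
grip_force: 1.3
```

>>> arm_command(rows=[[[1,0.001,0,0,0],[1,0.001,0,0,0],[1,0,0,0,0]]])

```text
time: 16.85
tcp_pos: [0.5755, 0.018, 0.0103]
tool_rot: [0.999, 0.033, -0.001, -0.0]
contact_force: [-5.5, -0.8, 4.0]
gripper_width: 0.0852
grip_force: 2.9
```

The force is rising as the box meets the bar. I press slightly more to seat it, then back off.

>>> arm_command(rows=[[[1,0.001,0,0,0],[1,0.001,0,0,0],[1,0,0,0,0]]])

```text
time: 17.23
tcp_pos: [0.5754, 0.018, 0.0101]
tool_rot: [0.999, 0.033, -0.003, -0.001]
contact_force: [-11.1, -0.4, 9.0]
gripper_width: 0.0854
grip_force: 5.8
```

>>> arm_command(rows=[[[1,-0.005,0,0,0],[1,-0.015,0,0,0],[1,-0.03,0,0,0],[1,-0.04,0,0,0],[1,0,0,-0.03,0],[1,0,0,-0.04,0],[1,0,0,-0.04,0],[1,0,0,-0.04,0],[1,0,0,0,0],[1,0,0,0,0]]])

```text
time: 18.48
tcp_pos: [0.4878, 0.0126, 0.1599]
tool_rot: [0.999, 0.033, -0.0, -0.0]
contact_force: [0.9, 0.0, -0.8]
gripper_width: 0.0855
grip_force: 0.0
```

Run:
```python
from h import *
st();box();im=arm.get_image("top");stop(im,arm.calibration("top"));lid(im,arm.calibration("top"),(50,100,60),(75,255,255));save("pics/t4.png",cv2.resize(im[60:260,130:500],None,fx=2,fy=2,interpolation=2))
```

```text
t 18.48 sf [-182.6    0.5] z 159.9 toolx deg 3.81 F [ 0.9  0.  -0.8] w 0.0855 q [-0.68  0.34  0.71  2.09 -0.3   0.81 -1.3 ]
box sf [-43.4   2.1] size [ 81.6 119.8] rel deg -0.14
tape [array([619.2,  96.4]), array([88.8, 12.3]), np.float64(3.4)]
bar [array([678.5,  25.2]), array([ 27.3, 300.9]), np.float64(3.7)] [[682.0, 176.0], [702.0, -125.0], [674.0, -126.0], [655.0, 174.0]]
lid (475.4278564453125, 218.30654907226562) [array([ 522.5, -220.3]), array([120.4,  83.8]), np.float64(75.3)]
```

View pics/t4.png

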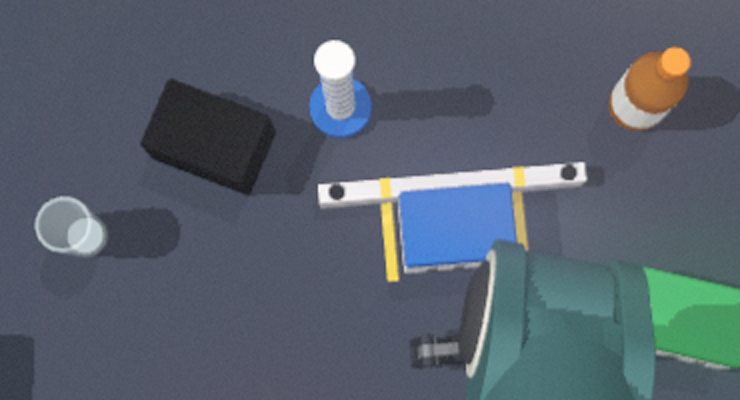

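The box sits at crop (457,225) against the bar between the tapes, with the bystanders unmoved. The arm hides one corner, so I clear it fully for a clean final check.

>>> arm_command(rows=[[[1,0,-0.03,-0.02,0],[1,0,-0.03,-0.02,0],[1,0,-0.03,-0.02,0],[1,0,-0.03,0,0],[1,0,-0.03,0,0],[1,0,-0.03,0,0],[1,0,-0.03,0,0],[1,0,-0.03,0,0],[1,0,0,0,0],[1,0,0,0,0]]])

```text
time: 19.82
tcp_pos: [0.4723, 0.2505, 0.2193]
tool_rot: [0.999, 0.033, -0.001, 0.001]
contact_force: [0.6, -0.3, -0.9]
gripper_width: 0.0849
grip_force: 0.0
```

Run:
```python
from h import *
st();box();c=arm.calibration("top");im=arm.get_image("top");lid(im,c,(50,100,60),(75,255,255))
m=mask(im,(100,120,60),(125,255,255));k=blobs(m,800)[0]
P=np.array([sf(1000*onz(c,p[0],.06)) for p in k]);print("edges",P.min(0),P.max(0))
stop(im,c)
```

```text
t 19.82 sf [-182.2  238.9] z 219.3 toolx deg 3.74 F [ 0.6 -0.3 -0.9] w 0.0849 q [-1.08  0.32  0.65  1.93 -0.23  0.97 -1.83]
box sf [-43.4   2. ] size [ 81.6 119.6] rel deg -0.13
lid (474.7032470703125, 218.1360626220703) [array([ 523.1, -218.8]), array([123.9,  83.8]), np.float64(75.1)]
edges [-84.2 -57.9] [-2.6 61.8]
tape [array([619.2,  96.5]), array([88.8, 12.1]), np.float64(3.4)]
bar [array([678.5,  25.2]), array([ 27.3, 300.9]), np.float64(3.7)] [[682.0, 176.0], [702.0, -125.0], [674.0, -126.0], [655.0, 174.0]]
```

The box stopped dead at 11 N against about 2 N while sliding, so it is seated. It measures 0.1° off square, y ≈ +2 mm, and the green box hasn't moved.

```bash
python3 -c "from cell import arm;print(arm.finish_job())"
```

```text
the job is handed in; nothing more can be done
None
```

I handed the job in; no verdict came back. The blue box is flush and square (about 0.1°) against the stop bar and about 2 mm off midway between the tapes, the bystanders look unmoved, and the hand is clear.

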